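# Press a bearing home with a sliding wheel sled

### The arm

A 7-joint arm with a two-finger parallel gripper is mounted at the origin on the work surface. World frame = base frame: x ahead of the robot, y to its left, z up, the work surface at z = 0. Lengths are in m, angles in rad, forces in N, time in s.
With the tool pointing down it reaches from about 0.4 to 0.85 m from the base axis. Payload 4.4 kg.
Tool frame: the origin (TCP) lies on the mounting face of the last link; the fingertips stand 199 mm ahead of it and the grasp point (between the pads) lies ahead of it (robot.pinch_z is the z of the grasp point in the tool frame, in m); z points along the fingers, y is the line along which they close (so a half turn about z gives the same grasp; the last joint's range is limited). The gripper opens to 94 mm and grips with 3 to 60 N. Pads are 16 mm wide; open, the fingers measure 119 mm over their backs; the gripper's body (75 mm by 177 mm) begins 78 mm behind the grasp point.
Start: joints at [1.058, 0.628, 0.038, 1.517, -0.027, 0.996, -0.02], TCP at [0.281, -0.586, 0.405] pointing down, gripper open.
Joint ranges: [-3.06, 3.06], [-0.37, 2.12], [-1.25, 1.32], [0.18, 2.47], [-1.1, 4.24], [0.23, 1.98], [-2.94, 2.94]. Speed limits (rad/s): [2.57, 2.57, 3.14, 3.14, 3.14, 3.14, 3.14].

### API

Orientations are given as a rotation vector (axis times angle).
In Python, from plant import robot, imaging gives the robot as it stands. The module is installed in compiled form; this text tells all that it offers.
- The arm moves only by the tool jog_arm, never from a script. Its argument "rows" is a list of rows, each a list of 3 entries, a list of its own where there are three numbers: the finger opening in mm, from 0 to 94, then the shift along the tool's x, y, z in units of 30 mm (1.0 is 30 mm), then the turn about the tool's z in degrees. A call has 1 to 12 rows; each row shifts and turns the commanded pose from where the row before left it, along the tool's axes as they then stand; what a row does not reach is not made up. A row lasts 1/10 s, in which the tool goes at most 50 mm and 8.59 degrees, less where a joint would pass 70% of its speed; a pose out of reach is approached as far as the arm can. A call is refused whole if a number of a shift passes 1 or a number of a turn 8.59, either way. A call with a gripper value outside its range is refused whole. The fingers move at their own pace and stop on an object; "grip_force" is the grip in N (left out, the last holds). Time passes only in rows, so rows that do not move let the fingers close. It gives the time, the measured TCP pose, the force, the opening and the grip force at its end, in the units of the state.
- robot.observe(): the state, without advancing time (a new reading comes with each control period).
- imaging.capture(name): name is "side" or "top" or "wrist"; returns (picture, depth): 384x512x3 uint8, red, green, blue; 384x512 float32, m along the optical axis (not along the pixel's ray), 0 where there is no reading.
- imaging.camera_params(name): a dict with "vertical_fov" (degrees; the focal length in pixels is half the picture's height over the tangent of half this angle, whatever the lens; pixels are square), "cx", "cy" (the principal point, pixels), "R" (3x3) and "t" (3): a world point X has camera coordinates R X + t. Camera axes: x right, y down, z forward; pixel columns grow to the right and rows downward; lengths in m; the calibration is good to about 2 mm. A picture is of the moment at which its call begins: read the wrist's pose just before it. camera_params takes no time and is no camera call; for the wrist camera it gives the pose at the moment of the call.
- robot.hand_in(): hands the job in; it is judged then, once.
The state is a dict: "clock": time; "q": joint angles; "dq": joint speeds; "effort": joint torques, N m; "position": TCP position; "tool_rot": TCP orientation; "wrist_force": force on the tool from outside, world axes, zero at the start; "ft_torque": the same for the moment, N m; "width": finger opening in m; "grasp_force": force on a finger pad.
Only numpy, scipy, OpenCV 4.12 (cv2) and the standard library are available. Lean on these libraries where they do the work, as an engineer would, in place of code of your own. Each camera call takes 0.05 s, during which the arm holds its last target. There are 200 camera calls.

### The job

Slide the sled by its black grip until the gold bearing in the pink wheel stands centred under the steel ram of the green press, then push the red button on top of the press down until the bearing is pressed fully home in the wheel. Let the ram rise again, and slide the sled all the way back to the yellow stop. Never press off-centre, do not touch the pink wheel or its bearing with the robot, and leave the glass jar, the black tool handle and the teal spare wheel where they are.

Things in the scene. Friction and masses are not known exactly. Their poses are not given: they have to be found in the camera images.
- track: Fixed dark steel base plate, 195 mm (its x) by 430 mm (its y), 12 mm thick, with two steel rails (tops at z 24 mm) along its y axis. Origin on the counter surface, midway between the rails. The sled slides along its +y from the yellow stop block (at track y -281 mm, 42 mm high). Turned about the vertical from start to start.
- sled (a joint): Position of the aluminium sled (86 x 210 mm plate, top at z 34 mm) along the track, m: 0 against the yellow stop, growing along track +y, 0.145 at the far end. The wheel's axis is at track y = joint - 0.100 and track x = 0. Stiff slide, needs about 3 N, stays where it is left. A thin black pointer (4 mm wide) over the rail on its +x side marks the wheel's axis.
- grip_top (a point): Centre of the top face of the sled's black grip, z about 79 mm: an upright block 60 mm along track x, 20 mm along track y, 45 mm high above the sled plate, 140 mm from the wheel's axis towards the yellow stop. Axes as the track's. Pinch it from above with the fingers closing along the track.
- wheel: Pink urethane skate wheel, 70 mm diameter, 46 mm high, lying flat on the sled, held on it by a spindle about which it can only turn stiffly. Origin at the centre of its underside (z 34 mm); its top is at z 80 mm.
- bearing_top (a point): Centre of the top face of the gold bearing (22 mm diameter) in the middle of the wheel. z about 86.5 mm while it stands proud, 80.5 mm when home.
- bearing (a joint): How far the bearing has been pressed into the wheel, m: 0 standing 6 mm proud, 0.006 fully home (almost flush). Only pushing moves it (about 4 N); it stays where pushed.
- press: Fixed green press, clamped at a different place along the track each time; axes as the track's. Origin on the counter under the ram's axis (track x = 0). Column at its -x side (x -110 to -55 mm, 70 mm wide in y); head over the wheel at z 125 to 170 mm, x -110 to +25 mm, 60 mm wide. An orange bar on its +x side marks the ram's axis; the sled's black pointer meets it when centred.
- ram (a joint): Downward travel of the steel ram with its red button, m: 0 up, sprung back up when released, 0.015 the limit. It meets the proud bearing at 0.007 and has it home at 0.013. Force: about 3 N at first, 4 N when meeting the bearing, about 10 N to press it home.
- ram_tip (a point): Centre of the lower end of the steel ram (18 mm diameter), z about 93.5 mm when up. It goes straight down with the button.
- button_top (a point): Centre of the flat top of the red mushroom button (60 mm diameter, rigid with the ram), z about 212 mm when up, on the ram's axis.
- jar: Bystander: lidded glass jar of zinc washers, 80 mm diameter, 99 mm high; origin at the centre of its underside.
- handle: Bystander: black plastic T-shaped tool handle with steel sockets, about 180 mm long, 134 mm across, 22 mm high, lying flat; origin under the middle of its shaft.
- spare_wheel: Bystander: teal skate wheel lying flat, 62 mm diameter, 40 mm high; origin at the centre of its underside.

How it is judged:
By the outcome, as a careful person would: the job done as asked, in the order asked, and still so for the second after the job is handed in, with the robot touching nothing.
It also fails if it takes over 61 s, if anything falls off the work surface, if the arm or the gripper's body presses on something with over 40 N, if the wrist force passes 120 N, or if a joint passes its speed limit or range.

## Working session

There is one attempt and no reset: what is moved stays moved. The work goes in short steps, Python scripts to look and compute and a tool call to move; the robot and the scene stay as the last step left them, time stands still between calls to the robot, and variables do not carry over. Pictures are saved under pics/ and viewed, at most 10 in all, crops included, and the job is handed in when it is done.

Besides the shell and the picture viewer there is one more tool, called after "Request:" as name(argument=value, ...) on one line, values as JSON. jog_arm: Moves the arm, as the interface text tells. Its arguments: {"type":"object","properties":{"rows":{"type":"array","items":{"type":"array"}},"grip_force":{"type":"number"}},"required":["rows"]}

```bash
mkdir -p pics; cat > h.py <<'E'
import numpy as np,cv2,json
from plant import robot, imaging
def cap(n):
    p=imaging.camera_params(n); im,d=imaging.capture(n); return im,d,p
def f(p): return 192/np.tan(np.radians(p['vertical_fov'])/2)
def ray(p,u,v):
    R=np.array(p['R']);t=np.array(p['t']);c=-R.T@t
    return c,R.T@np.array([(u-p['cx'])/f(p),(v-p['cy'])/f(p),1])
def onz(p,u,v,z):
    c,r=ray(p,u,v); return c+r*(z-c[2])/r[2]
def cloud(p,d):
    v,u=np.mgrid[0:384,0:512]; F=f(p)
    X=np.stack([(u-p['cx'])/F*d,(v-p['cy'])/F*d,d],-1)
    return (X-np.array(p['t']))@np.array(p['R'])
def save(n,im): cv2.imwrite('pics/'+n+'.png',im[:,:,::-1])
E
python3 - <<'E'
from h import *
s=robot.observe();print(s,robot.pinch_z)
ims=[]
for n in('top','side','wrist'):
    im,d,p=cap(n);np.savez(n+'0.npz',im=im,d=d);json.dump({k:np.array(v).tolist() for k,v in p.items()},open(n+'0.json','w'))
    print(n,p); ims.append(im)
save('top0',cv2.resize(ims[0],(800,600)))
save('sw0',np.hstack([cv2.resize(i,(400,300)) for i in ims[1:]]))
E
```

```text
{'clock': 0.0, 'q': array([ 1.0581838 ,  0.62929483,  0.0384765 ,  1.51833325, -0.02701732,
        0.9962814 , -0.01999295]), 'dq': array([ 0.00254237, -0.00025728,  0.00085272, -0.00154441, -0.00031106,
       -0.00145332,  0.00085453]), 'effort': array([-7.25127325e-05, -5.49713409e+01,  1.14336960e+00, -1.86625582e+01,
       -5.22412104e-02,  2.37218232e-02,  1.63640957e-04]), 'position': array([ 0.28075615, -0.58592545,  0.40379878]), 'tool_rot': array([-3.06182548e+00, -6.95595399e-01,  6.65039244e-04]), 'wrist_force': array([ 0.31904629, -0.73981408,  0.33293154]), 'ft_torque': array([ 0.04468255,  0.01568749, -0.01081043]), 'grasp_force': 0.0, 'width': 0.09392018274194248} 0.1804
top {'vertical_fov': 55.349514063001116, 'cx': 255.43495424591896, 'cy': 185.71141210996205, 'R': array([[-1.36481647e-02, -9.99906839e-01,  1.99899667e-04],
       [-9.96265742e-01,  1.35814197e-02, -8.52649807e-02],
       [ 8.52543225e-02, -1.36286369e-03, -9.96358291e-01]]), 't': array([0.04375316, 0.65256104, 1.22419702])}
side {'vertical_fov': 46.435852430188774, 'cx': 251.70525262906614, 'cy': 193.11684773941352, 'R': array([[ 0.98642496, -0.16294284,  0.02038227],
       [-0.09311563, -0.65725703, -0.74789215],
       [ 0.13526006,  0.73584157, -0.66350727]]), 't': array([-0.62090352,  0.19570929,  1.21358863])}
wrist {'vertical_fov': 58.461744168971165, 'cx': 256.0896293062157, 'cy': 192.63155550707637, 'R': array([[ 0.43110267, -0.90230138, -0.00164446],
       [-0.86818718, -0.41529858,  0.27162125],
       [-0.24576717, -0.11566894, -0.96240282]]), 't': array([-0.64963875, -0.02818564,  0.3924836 ])}
```

View pics/top0.png

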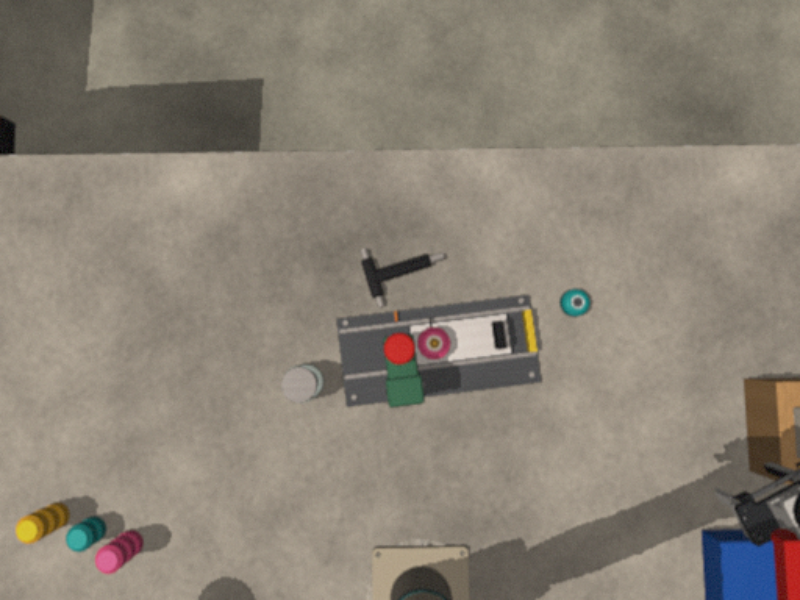

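View pics/sw0.png

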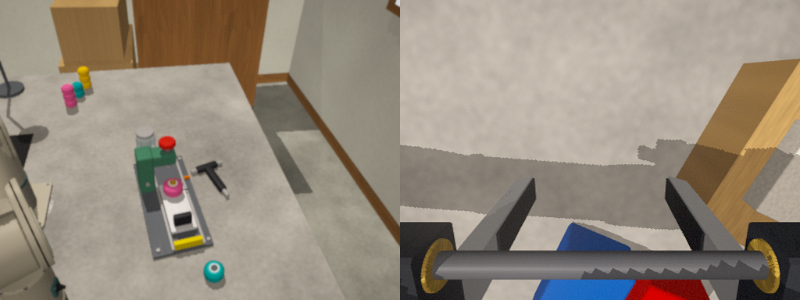

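The top view (800×600 scale) shows the red button at (399,348), the pink wheel at (434,343), the black grip at (500,333) and the yellow stop at (531,330). Next I measure these from both fixed views.

```bash
cat >> h.py <<'E'
def load(n):
    z=np.load(n+'.npz');return z['im'],z['d'],json.load(open(n+'.json'))
def tri(*pr):
    A=0;b=0
    for p,u,v in pr:
        c,r=ray(p,u,v);r=r/np.linalg.norm(r);M=np.eye(3)-np.outer(r,r);A=A+M;b=b+M@c
    return np.linalg.solve(A,b)
def mask(im,lo,hi): # hsv
    return cv2.inRange(cv2.cvtColor(im,cv2.COLOR_RGB2HSV),np.array(lo),np.array(hi))
HSV=dict(red=((0,170,90),(4,255,255)),pink=((160,100,60),(177,255,255)),yellow=((24,150,80),(34,255,255)),gold=((12,90,60),(26,220,255)),teal=((84,120,50),(98,255,255)),orange=((5,170,120),(16,255,255)),green=((65,80,20),(83,255,255)))
def blobs(m,amin=4):
    n,l,s,c=cv2.connectedComponentsWithStats(m)
    return sorted([(int(s[i,4]),c[i].round(2).tolist(),s[i,:4].tolist()) for i in range(1,n) if s[i,4]>=amin],reverse=True)
E
python3 - <<'E'
from h import *
P={}
for n in('top','side'):
    im,d,p=load(n+'0')
    X=cloud(p,d)
    roi=np.zeros(d.shape,np.uint8)
    if n=='top': roi[150:270,180:400]=255
    else: roi[150:370,150:310]=255
    for k in HSV:
        m=mask(im,*HSV[k])&roi
        for b in blobs(m)[:2]:
            mm=(m>0)&(d>0);u,v=b[1]
            x=X[int(v+.5),int(u+.5)]
            print(n,k,b,x.round(4))
    hs=cv2.cvtColor(im,cv2.COLOR_RGB2HSV)
    m=((hs[:,:,2]<45)*255).astype(np.uint8)&roi
    for b in blobs(m,10)[:6]: print(n,'black',b,X[int(b[1][1]+.5),int(b[1][0]+.5)].round(4))
E
```

```text
top red (295, [255.18, 222.74], [246, 213, 19, 20]) [0.5292 0.0378 0.2136]
top pink (232, [277.4, 219.52], [268, 210, 20, 20]) [ 0.5359 -0.0333  0.0863]
top yellow (50, [337.88, 208.74], [335, 200, 7, 19]) [ 0.5694 -0.2411  0.0448]
top yellow (21, [340.76, 221.33], [338, 217, 6, 8]) [ 0.5292 -0.2502  0.043 ]
top gold (194, [338.6, 211.48], [334, 198, 11, 28]) [ 0.5627 -0.2449  0.0419]
top gold (28, [277.5, 219.21], [275, 217, 6, 6]) [ 0.5391 -0.0365  0.0881]
top teal (156, [366.74, 193.57], [359, 186, 18, 16]) [ 0.6186 -0.3409  0.043 ]
top orange (5, [253.0, 202.0], [253, 200, 1, 5]) [0.5976 0.0439 0.0267]
top green (548, [258.23, 245.77], [247, 229, 24, 31]) [0.4605 0.0299 0.1755]
top black (305, [251.78, 172.88], [232, 164, 43, 26]) [0.6979 0.0461 0.0207]
top black (78, [319.01, 214.19], [316, 207, 7, 15]) [ 0.5534 -0.1707  0.0805]
side red (285, [213.41, 182.77], [203, 175, 21, 17]) [0.5271 0.024  0.2101]
side pink (400, [220.88, 241.03], [209, 228, 25, 25]) [ 0.535  -0.0616  0.0793]
side yellow (461, [240.55, 310.2], [223, 301, 37, 20]) [ 0.5604 -0.2549  0.0407]
side gold (133, [239.92, 310.02], [222, 301, 38, 21]) [ 0.558  -0.2547  0.0408]
side gold (35, [220.63, 233.23], [217, 230, 8, 7]) [ 0.5378 -0.038   0.0849]
side teal (421, [273.25, 349.08], [261, 334, 26, 28]) [ 0.617  -0.364   0.0369]
side orange (21, [238.76, 226.67], [236, 225, 6, 4]) [0.5985 0.0441 0.0151]
side green (1645, [192.87, 210.64], [173, 187, 52, 60]) [ 0.4691 -0.0048  0.1446]
side black (192, [234.02, 281.88], [224, 275, 21, 14]) [ 0.5532 -0.1839  0.0585]
side black (115, [268.17, 226.63], [254, 215, 29, 30]) [0.6852 0.0405 0.0059]
side black (47, [272.89, 212.06], [269, 207, 9, 10]) [0.711  0.0949 0.0124]
```

```bash
cat >> h.py <<'E'
from scipy.spatial.transform import Rotation as Rot
def head():
    s=robot.observe();R=Rot.from_rotvec(s['tool_rot']).as_matrix()
    return s,R,np.degrees(np.arctan2(R[1,0],R[0,0]))
def plan(xyz,hd):
    s,R,h=head(); turn=h-hd
    R2=R@Rot.from_euler('z',turn,degrees=True).as_matrix()
    dl=R2.T@(np.array(xyz)-s['position'])/0.03
    print('t',s['clock'],'pos',s['position'].round(4),'head',h.round(2),'turn',round(turn,2),'units after turn',dl.round(2),'F',s['wrist_force'].round(1),'w',round(s['width'],4),'gf',round(s['grasp_force'],1))
    print('tool z',R[:,2].round(4))
E
python3 - <<'E'
from h import *
it,_,pt=load('top0');i2,_,ps=load('side0')
for k,z,a,b in [('button',.212,(255.18,222.74),(213.41,182.3)),('bearing',.0865,(277.5,219.3),(220.63,233.23)),('grip',.079,(319.0,214.19),None),('jar?',0,(253,202),(238.76,226.67))]:
    print(k,onz(pt,*a,z).round(4), b and onz(ps,*b,z).round(4), b and tri((pt,*a),(ps,*b)).round(4))
for lo,hi in [((0,0,150),(180,40,255))]:
    pass
# plate heading from grip/bearing/stop
X=np.array([onz(pt,338.6,211.48,.042),onz(pt,319.0,214.19,.079),onz(pt,277.5,219.3,.0865),onz(pt,255.18,222.74,.212)])[:,:2]
v=np.linalg.svd(X-X.mean(0))[2][0];print(X,'heading',np.degrees(np.arctan(-v[0]/v[1])))
s,R,h=head();p=imaging.camera_params('wrist')
Rc=np.array(p['R']);c=-Rc.T@np.array(p['t'])
print('cam in tool',R.T@(c-s['position']),'axes',(R.T@Rc.T).round(3))
plan([.5535,-.176,.40],6.5)
E
```

```text
button [0.53   0.0373 0.212 ] [0.5283 0.0244 0.212 ] [0.5295 0.0373 0.2011]
bearing [ 0.5381 -0.0349  0.0865] [ 0.5366 -0.0402  0.0865] [ 0.5376 -0.0352  0.0811]
grip [ 0.5528 -0.1709  0.079 ] None None
jar? [0.5987 0.0441 0.    ] [0.6001 0.06   0.    ] [0.5979 0.044  0.0167]
[[ 0.56115599 -0.24345296]
 [ 0.55277741 -0.17090318]
 [ 0.53809745 -0.03493364]
 [ 0.52995018  0.03730304]] heading 6.308137705922706
cam in tool [0.07876256 0.00062314 0.01955342] axes [[-0.001 -0.962 -0.272]
 [ 1.    -0.001 -0.   ]
 [ 0.    -0.272  0.962]]
t 0.15 pos [ 0.2808 -0.586   0.404 ] head 25.6 turn 19.1 units after turn [ 10.58 -12.55   0.14] F [-0.9  0.4 -0.7] w 0.0941 gf 0.0
tool z [-6.0e-04  1.2e-03 -1.0e+00]
```

Request:
jog_arm(rows=[[94, [0, 0, 0], 6.4], [94, [0, 0, 0], 6.4], [94, [0, 0, 0], 6.3], [94, [0.8, -0.9, 0], 0], [94, [0.8, -0.9, 0], 0], [94, [0.8, -0.9, 0], 0], [94, [0.8, -1, 0], 0], [94, [0.8, -1, 0], 0], [94, [0.8, -1, 0], 0], [94, [0.8, -1, 0], 0], [94, [0.8, -1, 0], 0]])

```text
clock: 1.25
position: [0.4461, -0.3335, 0.4046]
tool_rot: [-3.136, -0.178, 0.0]
wrist_force: [0.9, -0.1, -0.0]
width: 0.0939
grasp_force: 0.0
```

Request:
jog_arm(rows=[[94, [0.8, -1, 0], 0], [94, [0.8, -1, 0], 0], [94, [0.8, -1, 0], 0], [94, [0.8, -1, 0], 0], [94, [0.8, -0.85, 0], 0], [94, [0, 0, 0], 0], [94, [0, 0, 0], 0]])

```text
clock: 1.95
position: [0.5484, -0.1761, 0.4043]
tool_rot: [3.136, 0.181, -0.001]
wrist_force: [0.2, -0.7, 0.4]
width: 0.0936
grasp_force: 0.0
```

```bash
python3 - <<'E'
from h import *
plan([.5535,-.176,.40],6.5)
im,d,p=cap('wrist');np.savez('w1.npz',im=im,d=d);json.dump({k:np.array(v).tolist() for k,v in p.items()},open('w1.json','w'))
save('w1',cv2.resize(im,(800,600)))
E
```

```text
t 1.95 pos [ 0.5484 -0.1761  0.4043] head 6.61 turn 0.11 units after turn [0.17 0.01 0.14] F [ 0.2 -0.7  0.4] w 0.0936 gf 0.0
tool z [-9.e-04 -1.e-04 -1.e+00]
```

View pics/w1.png

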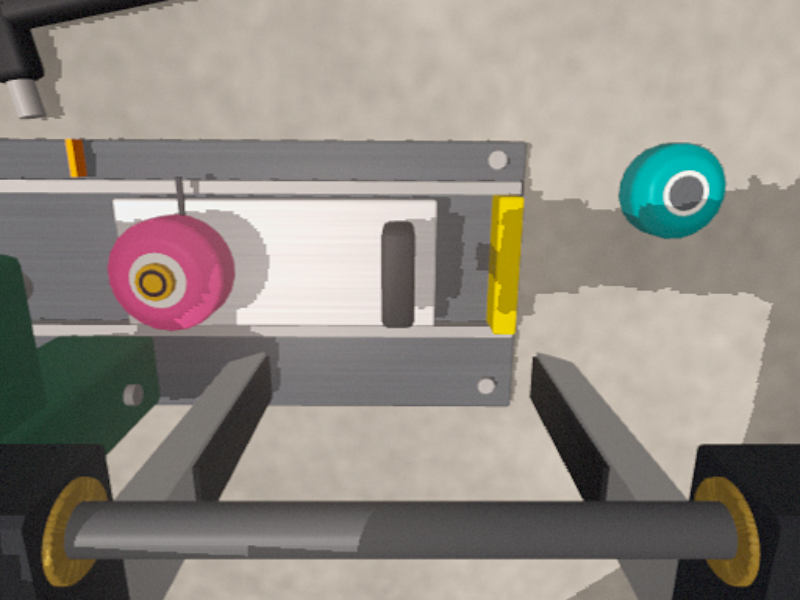

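The wrist view (800×600 scale) shows the bearing at (155,283), pointer at (181,195), orange bar at (76,158), grip from (382,222) to (415,327), and the stop's left edge at about x 492.

```bash
python3 - <<'E'
from h import *
im,d,p=load('w1');k=512/800
o=lambda u,v,z:onz(p,u*k,v*k,z)
A=o(0,141,.012);B=o(520,143,.012);D=(A-B)[:2];print('edge head',np.degrees(np.arctan2(-D[0],D[1])))
A=o(40,336,.024);B=o(500,336,.024);D=(A-B)[:2];print('rail head',np.degrees(np.arctan2(-D[0],D[1])))
hs=cv2.cvtColor(im,cv2.COLOR_RGB2HSV)
roi=np.zeros(d.shape,np.uint8);roi[135:215,235:275]=255
m=((hs[:,:,2]<85)*255).astype(np.uint8)&roi;b=blobs(m)[:2];print('grip',b)
X=cloud(p,d);u,v=b[0][1]
for vv in range(140,212,5): print(vv,X[vv,254].round(4),im[vv,254])
a=np.radians(6.5);ty=np.array([-np.sin(a),np.cos(a)]);tx=np.array([np.cos(a),np.sin(a)])
roi=np.zeros(d.shape,np.uint8);roi[155:205,70:130]=255
g=blobs(mask(im,*HSV['gold'])&roi);print(g[:2],'pink',blobs(mask(im,*HSV['pink']))[:1])
roi=np.zeros(d.shape,np.uint8);roi[85:118,35:65]=255
print('or',blobs(mask(im,*HSV['orange'])&roi)[:3],'yel',blobs(mask(im,*HSV['yellow']))[:3])
y=lambda q:(q[:2]@ty).round(4);x=lambda q:(q[:2]@tx).round(4)
bt=o(155,283,.0865);print('bearing',bt,x(bt),y(bt),'depth',X[181,99])
for n,q in dict(pointer=o(181,200,.03),pd=X[int(200*k),int(181*k)],orange=o(76,158,.02),od=X[int(158*k),int(74*k)],gripL=o(382,290,.079),gripR=o(415,290,.079),gbot=o(398,327,.079),stopL=o(494,210,.042),stopLd=X[int(260*k),int(500*k)],sledR=o(435,260,.034)).items(): print(n,q.round(4),'tx',x(q),'ty',y(q))
it,_,pt=load('top0');q=onz(pt,255.18,222.74,.212);print('button',q,x(q),y(q))
E
```

```text
edge head 6.3399149206695755
rail head 6.542618008783776
grip [(443, [258.91, 180.77], [245, 142, 20, 67])]
140 [ 0.6269 -0.1676  0.3847] [242 233 229]
145 [ 0.583  -0.1709  0.0682] [81 72 68]
150 [ 0.5803 -0.1712  0.0804] [95 86 83]
155 [ 0.576  -0.1717  0.0813] [96 88 86]
160 [ 0.571  -0.1723  0.0783] [95 87 88]
165 [ 0.5668 -0.1728  0.0804] [93 87 85]
170 [ 0.562  -0.1733  0.0792] [97 89 85]
175 [ 0.5574 -0.1738  0.0794] [92 83 81]
180 [ 0.5531 -0.1743  0.0809] [95 85 81]
185 [ 0.5483 -0.1749  0.0805] [88 83 81]
190 [ 0.5434 -0.1754  0.0797] [89 85 83]
195 [ 0.5384 -0.176   0.079 ] [84 78 77]
200 [ 0.5336 -0.1765  0.0788] [84 75 72]
205 [ 0.5287 -0.1771  0.0787] [82 76 73]
210 [ 0.5055 -0.1794  0.0245] [197 186 181]
[(296, [100.05, 178.53], [87, 168, 26, 24]), (4, [99.5, 192.0], [98, 192, 4, 1])] pink [(3605, [111.36, 172.02], [69, 137, 81, 75])]
or [(134, [50.5, 100.69], [46, 89, 9, 24])] yel [(1645, [322.55, 168.24], [311, 125, 24, 89])]
bearing [ 0.53767768 -0.03674203  0.0865    ] 0.5301 -0.0974 depth [ 0.53811963 -0.03708165  0.08767443]
pointer [ 0.5789 -0.0293  0.03  ] tx 0.5719 ty -0.0947
pd [ 0.5799 -0.0316  0.0379] tx 0.5726 ty -0.097
orange [0.5971 0.0432 0.02  ] tx 0.5981 ty -0.0247
od [0.5973 0.0428 0.0236] tx 0.5983 ty -0.0251
gripL [ 0.5464 -0.1663  0.079 ] tx 0.5241 ty -0.227
gripR [ 0.5486 -0.1856  0.079 ] tx 0.5241 ty -0.2465
gbot [ 0.5246 -0.1782  0.079 ] tx 0.5011 ty -0.2365
stopL [ 0.5969 -0.2311  0.042 ] tx 0.5669 ty -0.2972
stopLd [ 0.5661 -0.2399  0.0432] tx 0.5353 ty -0.3024
sledR [ 0.5591 -0.1989  0.034 ] tx 0.533 ty -0.2609
button [0.52995018 0.03730304 0.212     ] 0.5308 -0.0229
```

Request:
jog_arm(rows=[[44, [0.18, 0, 0], 0], [44, [0, 0, 0.8], 0], [44, [0, 0, 0.8], 0], [44, [0, 0, 0.8], 0], [44, [0, 0, 0.8], 0], [44, [0, 0, 0.5], 0], [44, [0, 0, 0], 0]], grip_force=25)

```text
clock: 2.7
position: [0.5525, -0.1773, 0.2917]
tool_rot: [-3.136, -0.174, 0.007]
wrist_force: [-1.1, -0.4, -0.4]
width: 0.0447
grasp_force: 0.0
```

```bash
python3 - <<'E'
from h import *
plan([.5539,-.1754,.2444],6.5)
im,d,p=cap('wrist');save('w2',cv2.resize(im,(800,600)))
E
```

```text
t 2.7 pos [ 0.5525 -0.1773  0.2917] head 6.37 turn -0.13 units after turn [ 0.06 -0.06  1.58] F [-1.1 -0.4 -0.4] w 0.0447 gf 0.0
tool z [-4.2e-03  7.0e-04 -1.0e+00]
```

View pics/w2.png

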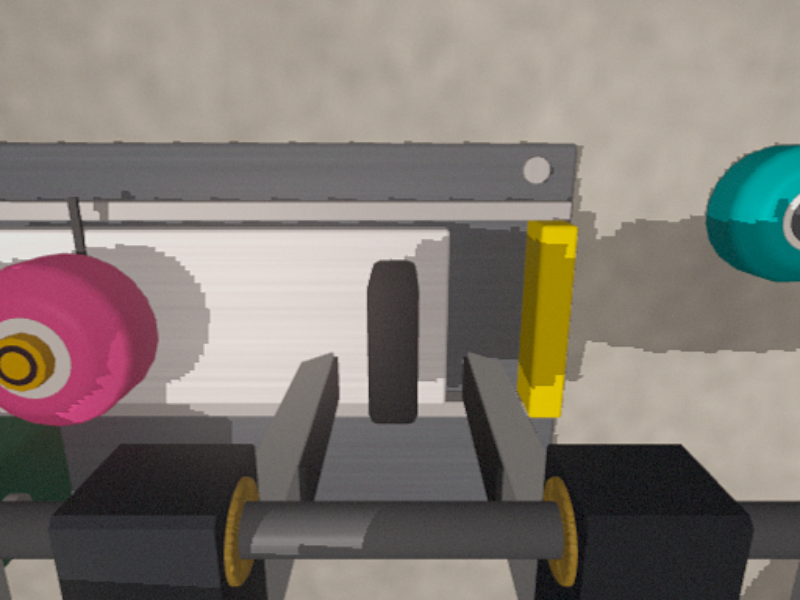

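The grip top is at (393,345), between the fingers at about x 335 and 465. Going down and closing.

Request:
jog_arm(rows=[[44, [0.06, -0.06, 0.5], 0], [44, [0, 0, 0.5], 0], [44, [0, 0, 0.5], 0], [44, [0, 0, 0.08], 0], [44, [0, 0, 0], 0], [15, [0, 0, 0], 0], [15, [0, 0, 0], 0], [15, [0, 0, 0], 0], [15, [0, 0, 0], 0], [15, [0, 0, 0], 0]], grip_force=25)

```text
clock: 3.75
position: [0.5554, -0.1741, 0.2468]
tool_rot: [3.137, 0.178, 0.001]
wrist_force: [-0.9, 0.8, 4.0]
width: 0.0197
grasp_force: 25.0
```

```bash
python3 - <<'E'
from h import *
s,_,_=head()
plan(s['position']+0.0725*np.array([-.1132,.9936,0]),6.5)
E
```

```text
t 3.75 pos [ 0.5554 -0.1741  0.2468] head 6.49 turn -0.01 units after turn [ 0.   -2.42 -0.  ] F [-0.9  0.8  4. ] w 0.0197 gf 25.0
tool z [ 9.e-04  0.e+00 -1.e+00]
```

Request:
jog_arm(rows=[[15, [0, -0.2, 0], 0], [15, [0, -0.3, 0], 0], [15, [0, -0.4, 0], 0], [15, [0, -0.4, 0], 0], [15, [0, -0.4, 0], 0], [15, [0, -0.3, 0], 0], [15, [0, -0.2, 0], 0], [15, [0, -0.1, 0], 0], [15, [0, -0.12, 0], 0], [15, [0, 0, 0], 0], [15, [0, 0, 0], 0]])

```text
clock: 4.85
position: [0.5472, -0.1006, 0.2468]
tool_rot: [-3.136, -0.18, -0.002]
wrist_force: [0.2, -0.2, 6.4]
width: 0.0199
grasp_force: 25.0
```

Request:
jog_arm(rows=[[44, [0, 0, 0], 0], [44, [0, 0, 0], 0], [44, [0, 0, 0], 0], [44, [0, 0, -0.5], 0], [44, [0, 0, -1], 0], [44, [0, 0, -1], 0], [44, [0, 0, -1], 0], [44, [0, 0, -1], 0], [44, [0, 0, 0], 0], [44, [0, 0, 0], 0]])

```text
clock: 5.85
position: [0.5468, -0.1018, 0.3814]
tool_rot: [-3.136, -0.179, -0.001]
wrist_force: [-0.6, -0.6, -0.1]
width: 0.0438
grasp_force: 0.0
```

```bash
python3 - <<'E'
from h import *
plan([.547,-.102,.36],6.5)
im,d,p=cap('wrist');np.savez('w3.npz',im=im,d=d);json.dump({k:np.array(v).tolist() for k,v in p.items()},open('w3.json','w'))
save('w3',cv2.resize(im,(800,600)))
E
```

```text
t 5.85 pos [ 0.5468 -0.1018  0.3814] head 6.52 turn 0.02 units after turn [0.01 0.01 0.71] F [-0.6 -0.6 -0.1] w 0.0438 gf 0.0
tool z [ 4.e-04  2.e-04 -1.e+00]
```

View pics/w3.png

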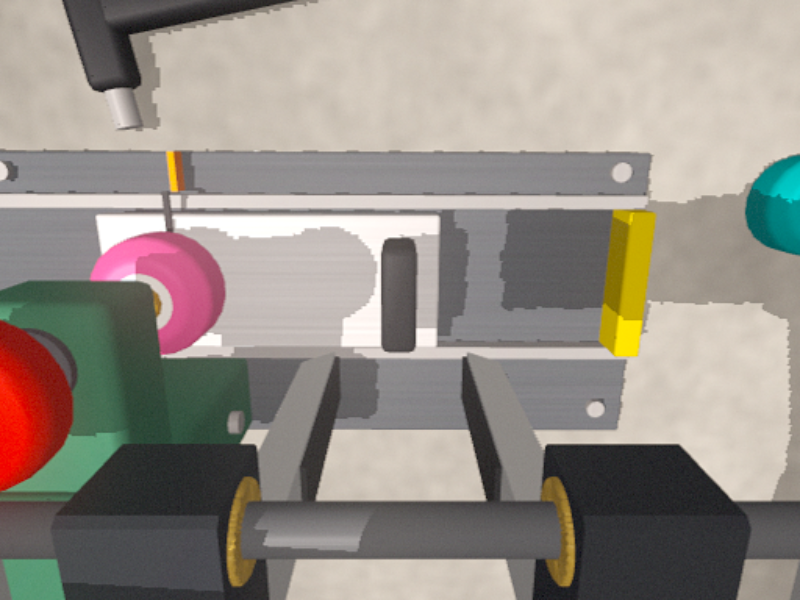

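The pointer tip is at (166,192) and the orange bar's foot at (176,190). Parallax makes this ambiguous, so I'll look from squarely above the bar, with the tool kept high.

Request:
jog_arm(rows=[[20, [0.3, 0, -0.9], 0], [20, [0.3, 0, -0.9], 0], [20, [0.3, -0.3, -0.9], 0], [20, [0.4, -0.9, 0], 0], [20, [0.4, -0.9, 0], 0], [20, [0.4, -0.9, 0], 0], [20, [0.2, -0.8, 0], 0], [20, [0, -0.8, 0], 0], [20, [0, 0, 0], 0], [20, [0, 0, 0], 0]])

```text
clock: 6.9
position: [0.5997, 0.0427, 0.4607]
tool_rot: [3.136, 0.179, -0.004]
wrist_force: [-0.3, -0.4, -0.6]
width: 0.0196
grasp_force: 0.0
```

```bash
python3 - <<'E'
from h import *
plan([.6,.043,.46],6.5)
im,d,p=cap('wrist');np.savez('w4.npz',im=im,d=d);json.dump({k:np.array(v).tolist() for k,v in p.items()},open('w4.json','w'))
a=np.hstack([cv2.resize(im,(440,330)),cv2.resize(im[60:190,186:326],(355,330),interpolation=cv2.INTER_CUBIC)])
save('w4',a)
E
```

```text
t 6.9 pos [0.5997 0.0427 0.4607] head 6.54 turn 0.04 units after turn [ 0.01 -0.01  0.02] F [-0.3 -0.4 -0.6] w 0.0196 gf 0.0
tool z [-0.0028 -0.0011 -1.    ]
```

View pics/w4.png

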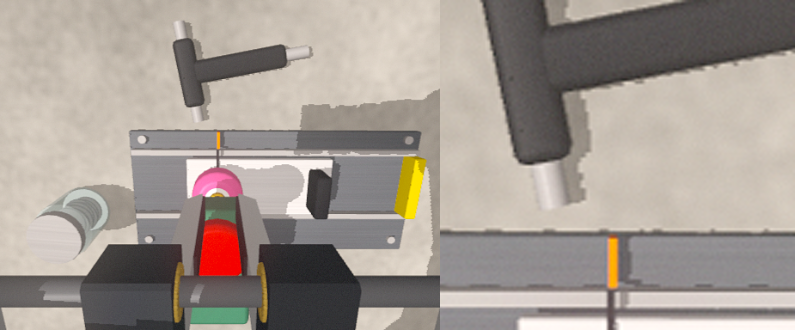

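Now the orange bar (218,140) and the pointer below it (218,157) nearly meet. I'll measure their offset at sub-pixel level.

```bash
python3 - <<'E'
from h import *
im,d,p=load('w4')
a=np.radians(6.45);ty=np.array([-np.sin(a),np.cos(a)]);tx=np.array([np.cos(a),np.sin(a)])
X=cloud(p,d)
g=im.astype(float)
for v in range(148,200,2):
    row=g[v,246:264];
    if v<174: w=np.clip((row[:,0]-row[:,2])-40,0,None)
    else:
        b=np.median(g[v,236:272].sum(1)); w=np.clip(b-row.sum(1)-60,0,None)
    if w.sum()==0: continue
    u=246+(w*np.arange(18)).sum()/w.sum()
    q=[onz(p,u,v,z)[:2]@ty for z in(.012,.026,.036)]
    print(v,round(u,2),w.astype(int).tolist(),np.round(q,4),X[v,int(u+.5)].round(3))
E
```

```text
152 253.53 [0, 0, 0, 0, 0, 0, 0, 27, 21, 3, 0, 0, 0, 0, 0, 0, 0, 0] [-0.0228 -0.0228 -0.0229] [0.609 0.045 0.01 ]
154 253.76 [0, 0, 0, 0, 0, 0, 65, 215, 215, 180, 0, 0, 0, 0, 0, 0, 0, 0] [-0.023  -0.0231 -0.0232] [0.608 0.045 0.023]
156 253.74 [0, 0, 0, 0, 0, 0, 70, 215, 215, 179, 0, 0, 0, 0, 0, 0, 0, 0] [-0.023  -0.0231 -0.0232] [0.606 0.045 0.024]
158 253.75 [0, 0, 0, 0, 0, 0, 68, 215, 215, 180, 0, 0, 0, 0, 0, 0, 0, 0] [-0.023  -0.0231 -0.0232] [0.604 0.045 0.024]
160 253.73 [0, 0, 0, 0, 0, 0, 75, 215, 215, 180, 0, 0, 0, 0, 0, 0, 0, 0] [-0.023  -0.0231 -0.0231] [0.601 0.044 0.025]
162 253.75 [0, 0, 0, 0, 0, 0, 71, 215, 215, 188, 0, 0, 0, 0, 0, 0, 0, 0] [-0.023  -0.0231 -0.0232] [0.599 0.044 0.024]
164 253.73 [0, 0, 0, 0, 0, 0, 73, 215, 215, 175, 0, 0, 0, 0, 0, 0, 0, 0] [-0.023  -0.0231 -0.0231] [0.596 0.044 0.024]
166 253.76 [0, 0, 0, 0, 0, 0, 71, 215, 215, 192, 0, 0, 0, 0, 0, 0, 0, 0] [-0.023  -0.0231 -0.0232] [0.594 0.044 0.023]
168 253.75 [0, 0, 0, 0, 0, 0, 74, 215, 215, 188, 0, 0, 0, 0, 0, 0, 0, 0] [-0.023  -0.0231 -0.0231] [0.591 0.043 0.024]
170 253.74 [0, 0, 0, 0, 0, 0, 71, 
[... 821 characters left out ...]
 0, 0, 0, 325, 409, 322, 31, 0, 0, 0, 0, 0, 0, 0, 0] [-0.0221 -0.0222 -0.0223] [0.572 0.042 0.036]
188 253.2 [0, 0, 0, 0, 0, 0, 341, 442, 264, 131, 19, 0, 0, 0, 0, 0, 0, 0] [-0.0223 -0.0224 -0.0224] [0.569 0.042 0.035]
190 253.32 [0, 0, 0, 0, 0, 0, 347, 446, 357, 201, 9, 0, 0, 0, 0, 0, 0, 0] [-0.0224 -0.0225 -0.0226] [0.566 0.042 0.036]
192 253.19 [0, 0, 0, 0, 0, 0, 264, 357, 266, 91, 0, 0, 0, 0, 0, 0, 0, 0] [-0.0222 -0.0223 -0.0224] [0.564 0.041 0.036]
194 252.84 [0, 0, 0, 0, 0, 36, 196, 229, 168, 0, 0, 0, 0, 0, 0, 0, 0, 0] [-0.0218 -0.0219 -0.022 ] [0.561 0.041 0.035]
196 253.74 [0, 7, 11, 22, 23, 18, 15, 12, 24, 21, 26, 22, 22, 17, 6, 0, 0, 0] [-0.0229 -0.023  -0.0231] [0.564 0.04  0.055]
```

The pointer is about 1 mm past the bar towards +y. I'll go back, regrip and move the sled 1 mm towards the stop.

Request:
jog_arm(rows=[[44, [0, 0.8, 0], 0], [44, [-0.2, 0.8, 0], 0], [44, [-0.4, 0.9, 0], 0], [44, [-0.4, 0.9, 0], 0], [44, [-0.4, 0.9, 0], 0], [44, [-0.3, 0.3, 0.9], 0], [44, [-0.3, 0, 0.9], 0], [44, [0, 0, 0.9], 0], [44, [0, 0, 1], 0], [44, [0, 0, 1], 0], [44, [0, 0, 0.5], 0], [44, [0, 0, 0], 0]])

```text
clock: 8.15
position: [0.5545, -0.1027, 0.3039]
tool_rot: [-3.137, -0.174, 0.008]
wrist_force: [-0.2, 0.1, -0.2]
width: 0.0441
grasp_force: 0.0
```

```bash
python3 - <<'E'
from h import *
plan([.547,-.1012,.2468],6.5)
E
```

```text
t 8.15 pos [ 0.5545 -0.1027  0.3039] head 6.35 turn -0.15 units after turn [-0.23 -0.08  1.9 ] F [-0.2  0.1 -0.2] w 0.0441 gf 0.0
tool z [-5.4e-03 -3.0e-04 -1.0e+00]
```

Request:
jog_arm(rows=[[44, [0, 0, 0.5], 0], [44, [0, 0, 0.5], 0], [44, [0, 0, 0.5], 0], [44, [0, 0, 0.4], 0], [44, [0, 0, 0], 0], [44, [0, 0, 0], 0]])

```text
clock: 8.75
position: [0.5561, -0.1016, 0.2498]
tool_rot: [3.136, 0.177, 0.001]
wrist_force: [0.5, -0.6, 0.9]
width: 0.0437
grasp_force: 0.0
```

```bash
python3 - <<'E'
from h import *
plan([.547,-.1012,.2468],6.5)
E
```

```text
t 8.75 pos [ 0.5561 -0.1016  0.2498] head 6.46 turn -0.04 units after turn [-0.3  -0.05  0.1 ] F [ 0.5 -0.6  0.9] w 0.0437 gf 0.0
tool z [ 6.e-04 -3.e-04 -1.e+00]
```

Request:
jog_arm(rows=[[44, [-0.3, -0.03, 0.08], 0], [44, [0, 0, 0], 0], [15, [0, 0, 0], 0], [15, [0, 0, 0], 0], [15, [0, 0, 0], 0], [15, [0, 0, 0], 0]])

```text
clock: 9.35
position: [0.5471, -0.101, 0.2471]
tool_rot: [-3.136, -0.178, -0.001]
wrist_force: [-0.4, 0.7, 0.7]
width: 0.0199
grasp_force: 25.0
```

```bash
python3 - <<'E'
from h import *
plan([.547,-.1012,.2468],6.5)
E
```

```text
t 9.35 pos [ 0.5471 -0.101   0.2471] head 6.5 turn -0.0 units after turn [-0.    0.01  0.01] F [-0.4  0.7  0.7] w 0.0199 gf 25.0
tool z [ 5.e-04  2.e-04 -1.e+00]
```

Request:
jog_arm(rows=[[15, [0, 0.035, 0], 0], [15, [0, 0, 0], 0], [15, [0, 0, 0], 0], [44, [0, 0, 0], 0], [44, [0, 0, 0], 0], [44, [0, 0, 0], 0], [44, [0, 0, -0.7], 0], [44, [0, 0, -0.7], 0], [44, [0, 0, -0.8], 0], [44, [0, 0, -0.8], 0]])

```text
clock: 10.35
position: [0.5468, -0.1025, 0.3375]
tool_rot: [3.136, 0.177, -0.001]
wrist_force: [0.8, 0.0, 0.3]
width: 0.0438
grasp_force: 0.0
```

Request:
jog_arm(rows=[[20, [0, 0, -0.8], 0], [20, [0.2, 0, -0.8], 0], [20, [0.2, 0, -0.8], 0], [20, [0.3, 0, -0.8], 0], [20, [0.3, -0.3, -0.8], 0], [20, [0.4, -0.8, 0], 0], [20, [0.4, -0.9, 0], 0], [20, [0.4, -0.9, 0], 0], [20, [0.1, -0.9, 0], 0], [20, [0, -0.8, 0], 0], [20, [0, 0, 0], 0], [20, [0, 0, 0], 0]])

```text
clock: 11.55
position: [0.5999, 0.0422, 0.4567]
tool_rot: [3.135, 0.179, -0.001]
wrist_force: [-0.1, -2.0, -0.4]
width: 0.0199
grasp_force: 0.0
```

```bash
cat > al.py <<'E'
from h import *
plan([.6,.043,.46],6.5)
im,d,p=cap('wrist')
a=np.radians(6.45);ty=np.array([-np.sin(a),np.cos(a)])
m=mask(im,*HSV['orange']);roi=np.zeros_like(m);roi[100:190,200:310]=255
b=[x for x in blobs(m&roi) if x[2][3]>x[2][2]*2][0];u0,v0=b[1];vb=b[2][1]+b[2][3];print(b)
g=im.astype(float);c=int(u0+.5);lo=c-6
q=lambda u,v,z:onz(p,u,v,z)[:2]@ty
O=[];Q=[]
for v in range(b[2][1]+3,vb-3):
    row=g[v,lo:lo+13];w=np.clip(row[:,0]-row[:,2]-40,0,None);u=lo+(w*np.arange(13)).sum()/w.sum();O.append((u,q(u,v,.024)))
for v in range(vb+2,vb+26):
    row=g[v,lo:lo+13].sum(1);k=int(np.argmin(row[3:10]))+3;w=np.clip(np.median(g[v,lo-14:lo+27].sum(1))-row,0,None)
    s=slice(k-2,k+3);u=lo+(w[s]*np.arange(k-2,k+3)).sum()/w[s].sum();Q.append((u,q(u,v,.036),v))
print('orange',np.median(O,0),'std',np.std(O,0));print('pointer',np.median(Q,0)[:2],[(x[2],round(x[0],2),round(x[1],4)) for x in Q])
E
python3 al.py
```

```text
t 11.55 pos [0.5999 0.0422 0.4567] head 6.52 turn 0.02 units after turn [ 0.01 -0.03 -0.11] F [-0.1 -2.  -0.4] w 0.0199 gf 0.0
tool z [-3.0e-04 -1.1e-03 -1.0e+00]Traceback (most recent call last):
  File "al.py", line 6, in <module>
    b=[x for x in blobs(m&roi) if x[2][3]>x[2][2]*2][0];u0,v0=b[1];vb=b[2][1]+b[2][3];print(b)
      ~~~~~~~~~~~~~~~~~~~~~~~~~~~~~~~~~~~~~~~~~~~~~~^^^
IndexError: list index out of range
```

```bash
sed -i "s/HSV\['orange'\]/((5,150,90),(24,255,255))/" al.py; sed -i "s/^im,d,p=cap.*/&\nsave('w5',cv2.resize(im[60:210,156:356],(800,600)))/" al.py; python3 al.py
```

```text
t 11.6 pos [0.5999 0.0412 0.4568] head 6.42 turn -0.08 units after turn [ 0.01 -0.06 -0.11] F [-1.   0.  -0.1] w 0.0196 gf 0.0
tool z [-1.0e-04 -1.5e-03 -1.0e+00]
(80, [252.46, 164.25], [251, 154, 4, 21])
orange [ 2.52348571e+02 -2.32353805e-02] std [1.37861470e-02 3.11735612e-05]
pointer [ 2.52376508e+02 -2.32768475e-02] [(177, np.float64(252.2), np.float64(-0.0231)), (178, np.float64(252.19), np.float64(-0.0231)), (179, np.float64(252.2), np.float64(-0.0231)), (180, np.float64(252.19), np.float64(-0.0231)), (181, np.float64(252.35), np.float64(-0.0233)), (182, np.float64(252.43), np.float64(-0.0234)), (183, np.float64(252.66), np.float64(-0.0236)), (184, np.float64(252.46), np.float64(-0.0234)), (185, np.float64(252.48), np.float64(-0.0234)), (186, np.float64(252.39), np.float64(-0.0233)), (187, np.float64(252.58), np.float64(-0.0235)), (188, np.float64(252.63), np.float64(-0.0236)), (189, np.float64(252.48), np.float64(-0.0234)), (190, np.float64(252.65), np.float64(-0.0236)), (191, np.float64(252.36), np.float64(-0.0232)), (192, np.float64(252.35), np.float64(-0.0232)), (193, np.float64(252.34), np.float64(-0.0232)), (194, np.float64(252.35), np.float64(-0.0232)), (195, np.float64(252.3), np.float64(-0.0231)), (196, np.float64(252.52), np.float64(-0.0234)), (197, np.float64(251.12), np.float64(-0.0217)), (198, np.float64(254.99), np.float64(-0.0264)), (199, np.float64(251.17), np.float64(-0.0217)), (200, np.float64(254.15), np.float64(-0.0254))]
```

View pics/w5.png

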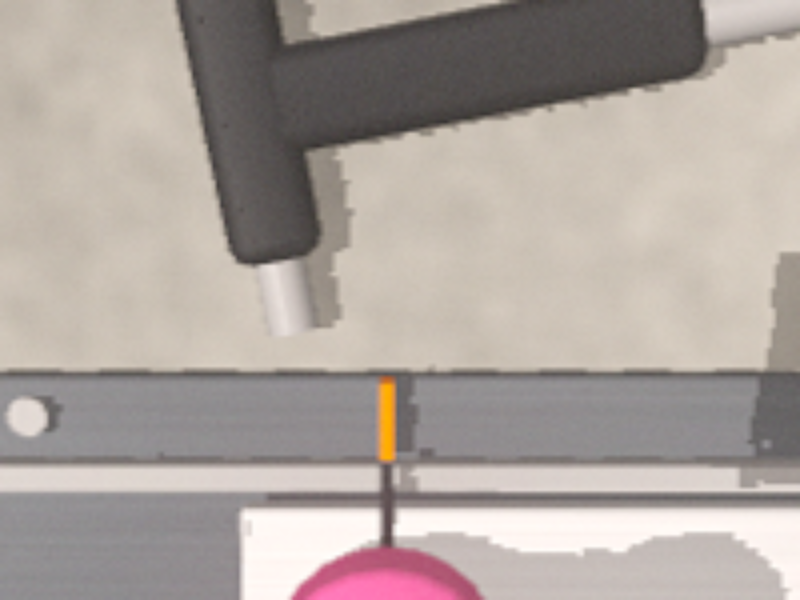

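The bar at (387,420) and the pointer at (387,505) are now in line to within about 0.2 mm. Next I go over the button with the fingers closed.

Request:
jog_arm(rows=[[0, [-0.4, 0, 0], 0], [0, [-0.5, 0, 0], 0], [0, [-0.5, 0, 0], 0], [0, [-0.5, -0.05, 0], 0], [0, [-0.45, -0.05, 0], 0], [0, [0, 0, 0.4], 0], [0, [0, 0, 0.4], 0], [0, [0, 0, 0], 0], [0, [0, 0, 0], 0]])

```text
clock: 12.55
position: [0.5301, 0.0374, 0.432]
tool_rot: [3.136, 0.177, -0.002]
wrist_force: [0.4, -0.9, -0.0]
width: 0.0006
grasp_force: 0.0
```

```bash
python3 - <<'E'
from h import *
plan([.5296,.0366,.411],6.5)
im,d,p=cap('side');save('s6',cv2.resize(im[110:290,120:360],(800,600)))
E
```

```text
t 12.55 pos [0.5301 0.0374 0.432 ] head 6.46 turn -0.04 units after turn [-0.02  0.02  0.7 ] F [ 0.4 -0.9 -0. ] w 0.0006 gf 0.0
tool z [-1.1e-03 -4.0e-04 -1.0e+00]
```

View pics/s6.png

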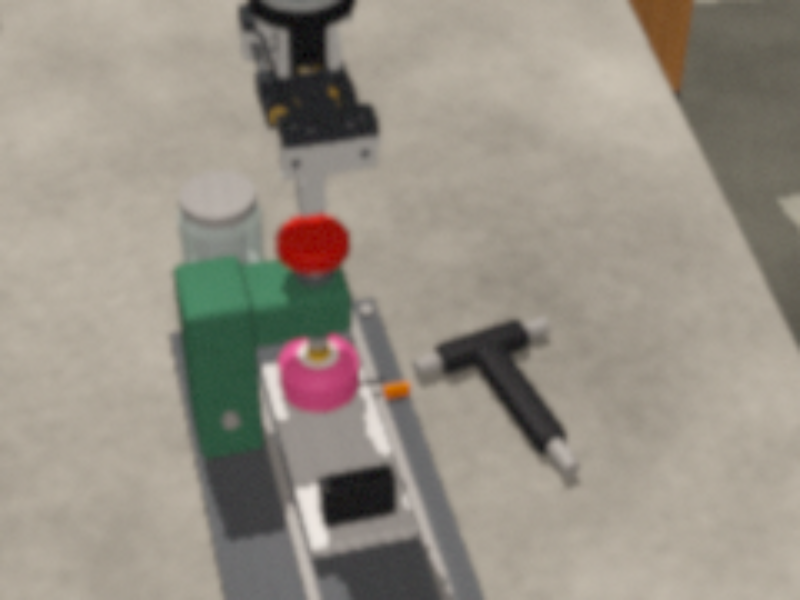

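The fingertip at (312,215) hangs just over the red button at (313,243), and the ram stands over the gold bearing at (319,352). Pressing in steps.

Request:
jog_arm(rows=[[0, [0, 0, 0.3], 0], [0, [0, 0, 0.3], 0], [0, [0, 0, 0.1], 0], [0, [0, 0, 0.1], 0], [0, [0, 0, 0.1], 0], [0, [0, 0, 0], 0]])

```text
clock: 13.2
position: [0.5293, 0.0377, 0.4057]
tool_rot: [-3.136, -0.178, 0.001]
wrist_force: [-2.5, 0.3, 3.8]
width: 0.0003
grasp_force: 1.9
```

Request:
jog_arm(rows=[[0, [0, 0, 0.1], 0], [0, [0, 0, 0.07], 0], [0, [0, 0, 0.05], 0], [0, [0, 0, 0], 0], [0, [0, 0, 0], 0]])

```text
clock: 13.7
position: [0.5293, 0.0377, 0.3998]
tool_rot: [-3.136, -0.178, 0.0]
wrist_force: [-2.6, 0.5, 6.6]
width: 0.0003
grasp_force: 3.2
```

Request:
jog_arm(rows=[[0, [0, 0, 0.05], 0], [0, [0, 0, 0.05], 0], [0, [0, 0, 0], 0]])

```text
clock: 14.0
position: [0.5292, 0.0376, 0.3986]
tool_rot: [-3.136, -0.178, -0.001]
wrist_force: [-6.7, -0.6, 20.0]
width: 0.0002
grasp_force: 10.2
```

Request:
jog_arm(rows=[[0, [0, 0, 0.04], 0], [0, [0, 0, 0], 0], [0, [0, 0, 0], 0]])

```text
clock: 14.3
position: [0.5292, 0.0375, 0.3984]
tool_rot: [-3.136, -0.178, -0.002]
wrist_force: [-9.6, -0.5, 27.6]
width: 0.0001
grasp_force: 14.0
```

Force climbs to 27 N with no further travel, so the bearing is on its seat. Releasing slowly.

Request:
jog_arm(rows=[[0, [0, 0, -0.15], 0], [0, [0, 0, -0.15], 0], [0, [0, 0, -0.3], 0], [0, [0, 0, -0.3], 0], [0, [0, 0, -0.8], 0], [0, [0, 0, -0.9], 0], [0, [0, 0, 0], 0]])

```text
clock: 15.0
position: [0.5309, 0.0376, 0.4766]
tool_rot: [-3.136, -0.178, -0.012]
wrist_force: [0.1, -0.5, -0.5]
width: 0.0002
grasp_force: 0.0
```

```bash
python3 - <<'E'
from h import *
plan([.547,-.1022,.46],6.5)
im,d,p=cap('side');save('s7',cv2.resize(im[110:290,120:360],(800,600)))
E
```

```text
t 15.0 pos [0.5309 0.0376 0.4766] head 6.49 turn -0.01 units after turn [0.   4.69 0.55] F [ 0.1 -0.5 -0.5] w 0.0002 gf 0.0
tool z [ 7.8e-03  8.0e-04 -1.0e+00]
```

View pics/s7.png

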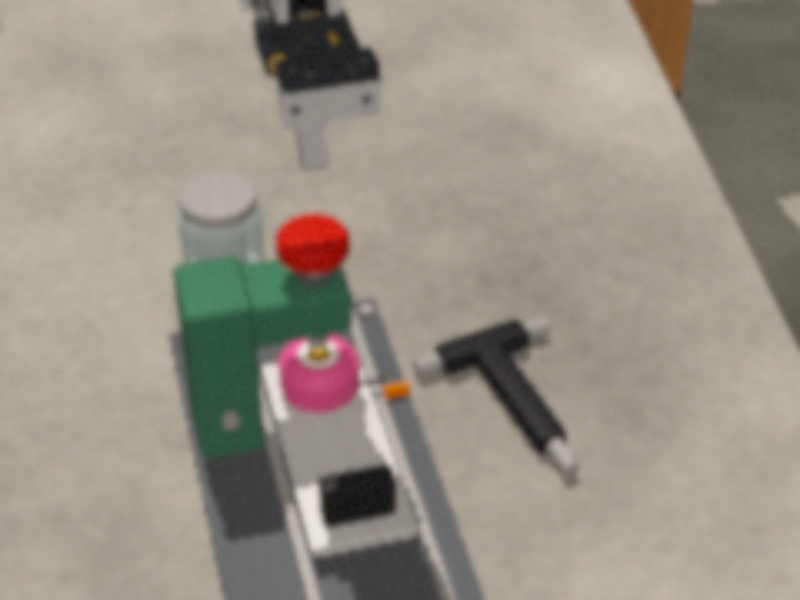

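The button is back up at (313,243) and the bearing at (319,353) sits lower in its rim. Going back to the grip.

Request:
jog_arm(rows=[[20, [0, 0.6, 0], 0], [20, [0, 0.7, 0], 0], [44, [0, 0.7, 0], 0], [44, [0, 0.7, 0], 0], [44, [0, 0.7, 0], 0], [44, [0, 0.7, 0], 0], [44, [0, 0.6, 0.4], 0], [44, [0, 0, 0.7], 0], [44, [0, 0, 0.7], 0], [44, [0, 0, 0.7], 0], [44, [0, 0, 0.7], 0], [44, [0, 0, 0.7], 0]])

```text
clock: 16.25
position: [0.5452, -0.1024, 0.3542]
tool_rot: [-3.136, -0.178, 0.002]
wrist_force: [0.0, 0.2, -0.0]
width: 0.0439
grasp_force: 0.0
```

Request:
jog_arm(rows=[[44, [0, 0, 0.7], 0], [44, [0, 0, 0.7], 0], [44, [0, 0, 0], 0], [44, [0, 0, 0], 0]])

```text
clock: 16.65
position: [0.5454, -0.1024, 0.3136]
tool_rot: [-3.136, -0.178, 0.002]
wrist_force: [0.4, -0.4, 0.1]
width: 0.0443
grasp_force: 0.0
```

```bash
python3 - <<'E'
from h import *
plan([.547,-.1018,.2468],6.5)
E
```

```text
t 16.65 pos [ 0.5454 -0.1024  0.3136] head 6.49 turn -0.01 units after turn [ 0.06 -0.01  2.23] F [ 0.4 -0.4  0.1] w 0.0443 gf 0.0
tool z [-1.4e-03  1.0e-04 -1.0e+00]
```

Request:
jog_arm(rows=[[44, [0.06, 0, 0.5], 0], [44, [0, 0, 0.6], 0], [44, [0, 0, 0.6], 0], [44, [0, 0, 0.5], 0], [44, [0, 0, 0], 0], [15, [0, 0, 0], 0], [15, [0, 0, 0], 0], [15, [0, 0, 0], 0], [15, [0, 0, 0], 0]])

```text
clock: 17.55
position: [0.5477, -0.1021, 0.249]
tool_rot: [3.137, 0.178, 0.003]
wrist_force: [-0.5, 0.4, 4.8]
width: 0.02
grasp_force: 25.0
```

```bash
python3 - <<'E'
from h import *
s,_,_=head()
# joint now: sled start (bearing ty -.0974, sled end -.2609, stop face about -.297)
plan(s['position']-.108*np.array([-.1132,.9936,0]),6.5)
E
```

```text
t 17.55 pos [ 0.5477 -0.1021  0.249 ] head 6.5 turn -0.0 units after turn [-0.   3.6  0. ] F [-0.5  0.4  4.8] w 0.02 gf 25.0
tool z [ 1.7e-03  1.0e-04 -1.0e+00]
```

Request:
jog_arm(rows=[[15, [0, 0.2, 0], 0], [15, [0, 0.4, 0], 0], [15, [0, 0.5, 0], 0], [15, [0, 0.5, 0], 0], [15, [0, 0.5, 0], 0], [15, [0, 0.5, 0], 0], [15, [0, 0.4, 0], 0], [15, [0, 0.2, 0], 0], [15, [0, 0.1, 0], 0], [15, [0, 0, 0], 0]])

```text
clock: 18.55
position: [0.5588, -0.2011, 0.249]
tool_rot: [3.136, 0.177, 0.002]
wrist_force: [-0.9, 0.0, 5.8]
width: 0.0198
grasp_force: 25.0
```

Request:
jog_arm(rows=[[15, [0, 0.07, 0], 0], [15, [0, 0.07, 0], 0], [15, [0, 0.07, 0], 0], [15, [0, 0, 0], 0]])

```text
clock: 18.95
position: [0.5594, -0.2048, 0.249]
tool_rot: [-3.133, -0.18, 0.0]
wrist_force: [-1.9, 7.0, 8.4]
width: 0.0195
grasp_force: 25.0
```

Request:
jog_arm(rows=[[15, [0, 0.06, 0], 0], [15, [0, 0.04, 0], 0], [15, [0, 0, 0], 0]])

```text
clock: 19.25
position: [0.5597, -0.2054, 0.249]
tool_rot: [-3.129, -0.182, 0.002]
wrist_force: [-2.5, 11.4, 11.8]
width: 0.0202
grasp_force: 25.0
```

Request:
jog_arm(rows=[[40, [0, 0, 0], 0], [40, [0, 0, 0], 0], [40, [0, 0, 0], 0], [40, [0, -0.12, 0], 0], [40, [0, 0, -0.5], 0], [40, [0, 0, -0.7], 0], [40, [0, 0, -0.7], 0], [40, [0, 0, -0.7], 0], [40, [0, 0, -0.7], 0], [40, [0, 0, -0.7], 0], [40, [0, 0, 0], 0], [40, [0, 0, 0], 0]])

```text
clock: 20.45
position: [0.5591, -0.2063, 0.3688]
tool_rot: [3.136, 0.178, 0.002]
wrist_force: [-0.0, 0.1, -0.7]
width: 0.0402
grasp_force: 0.0
```

```bash
python3 - <<'E'
from h import *
plan([.56,-.205,.38],6.5)
im,d,p=cap('wrist');save('w8',cv2.resize(im,(800,600)))
X=cloud(p,d);m=mask(im,*HSV['gold']);m[:,160:]=0
b=blobs(m)[0];print(b);v,u=int(b[1][1]),int(b[1][0]);print('bearing',np.median(X[v-2:v+3,u-2:u+3].reshape(-1,3),0))
mp=cv2.inRange(cv2.cvtColor(im,cv2.COLOR_RGB2HSV),(160,80,40),(179,255,255))>0
print('wheel top z pct',np.percentile(X[mp][:,2],[50,80,90]))
E
```

```text
t 20.45 pos [ 0.5591 -0.2063  0.3688] head 6.5 turn -0.0 units after turn [ 0.04 -0.04 -0.37] F [-0.   0.1 -0.7] w 0.0402 gf 0.0
tool z [ 1.2e-03 -4.0e-04 -1.0e+00]
(261, [157.08, 348.62], [154, 316, 6, 60])
bearing [ 0.5842045  -0.18285162  0.28813042]
wheel top z pct [0.07620553 0.08003059 0.08060852]
```

View pics/w8.png

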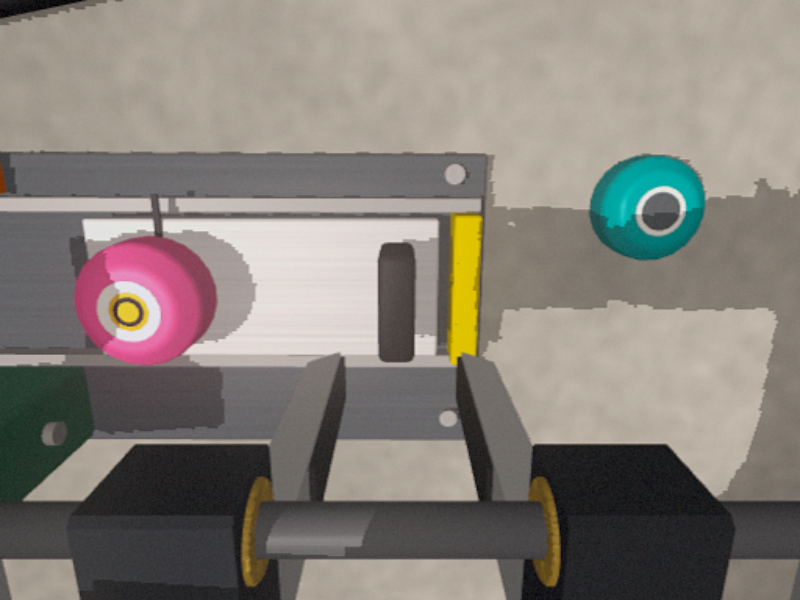

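The sled end is at u≈437 and the stop's near edge at u≈450. I'll check whether that gap is real, and how proud the bearing at (128,312) stands.

```bash
python3 - <<'E'
from h import *
im,d,p=cap('wrist');X=cloud(p,d);k=.64
a=np.radians(6.45);ty=np.array([-np.sin(a),np.cos(a)])
v0=int(280*k)
for u in range(270,316,2):
    q=np.median(X[v0-4:v0+5,u],0);print(u,im[v0,u],'ty',round(q[:2]@ty,4),'z',q[2].round(4))
u,v=int(128*k),int(312*k);b=np.median(X[v-3:v+4,u-3:u+4].reshape(-1,3),0);print('bearing',b,b[:2]@ty)
g=onz(p,128*k,312*k,.0805);print(g,g[:2]@ty)
L=onz(p,379*k,330*k,.079)[:2]@ty;Rr=onz(p,414*k,330*k,.079)[:2]@ty;print('grip',(L+Rr)/2)
E
```

```text
270 [161 151 146] ty -0.2812 z 0.0345
272 [159 149 142] ty -0.2831 z 0.035
274 [160 154 147] ty -0.285 z 0.0339
276 [157 150 144] ty -0.2868 z 0.0345
278 [163 153 149] ty -0.2888 z 0.0345
280 [137 127 121] ty -0.2907 z 0.0343
282 [83 76 75] ty -0.2942 z 0.0124
284 [85 79 75] ty -0.2962 z 0.0124
286 [85 78 79] ty -0.2983 z 0.0127
288 [111  91  31] ty -0.2996 z 0.0189
290 [190 162   0] ty -0.2996 z 0.0391
292 [224 195   0] ty -0.3011 z 0.0421
294 [224 196   0] ty -0.303 z 0.0421
296 [224 196   0] ty -0.3048 z 0.0424
298 [224 196   0] ty -0.3065 z 0.0428
300 [223 195   0] ty -0.3083 z 0.0425
302 [224 195   0] ty -0.3103 z 0.0426
304 [212 184   0] ty -0.312 z 0.0428
306 [161 134   0] ty -0.3139 z 0.0425
308 [76 71 69] ty -0.3204 z 0.0124
310 [141 130 118] ty -0.3243 z 0.0004
312 [133 122 112] ty -0.3264 z 0.0008
314 [134 124 113] ty -0.3285 z 0.0003
bearing [ 0.54092076 -0.06527245  0.08114059] -0.1256242278343643
[ 0.54027197 -0.06578637  0.0805    ] -0.12606201419281995
grip -0.2662341732401956
```

The stop's centre (track y −281 mm) puts joint 0 with the wheel axis at −125.5 mm in my along-track coordinate. The bearing measures −125.6 to −126 mm, so the sled is at its limit, which fits the push resisting at 11 N. The bearing top reads 81 mm against 87.7 mm before, so it is home. Handing in.

```bash
python3 -c "
from h import *
print(robot.hand_in())"
```

```text
the job is handed in; nothing more can be done
None
```

The bearing is pressed home, the ram is back up, the sled is back against its stop limit, and the job was handed in at about 20.5 s; I saw the handle and teal wheel undisturbed but did not re-measure them or the jar.

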